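Stack the drained well plate and cover the stack

ROBOT

A 6-joint arm with a two-finger parallel gripper is mounted at the origin on a cart in front of the work surface, level with it; the furniture and walls round the work are solid. World frame = base frame: x ahead of the robot, y to its left, z up, the work surface at z = 0. Lengths are in m, angles in rad, forces in N, time in s.
With the tool pointing down it reaches from about 0.25 to 0.725 m from the base axis. Payload 4 kg.
Tool frame: the origin (TCP) lies midway between the tips of the shut fingers; the grasp point (between the pads) lies 19 mm behind it; z points along the fingers, y is the line along which they close (so a half turn about z gives the same grasp; the last joint's range is limited). The gripper opens to 85 mm and grips with 20 to 120 N. Pads are 22 mm wide; open, the fingers measure 114 mm over their backs; the gripper's body (76 mm by 85 mm) begins 54 mm behind the grasp point. The pads swing forward as they close: fully open they stand 13 mm farther back than shut.
Start: joints at [1.209, 0.241, 0.005, 1.335, 0, 1.571], TCP at [0.177, 0.468, 0.231] pointing down, gripper open.
Joint ranges: [-2.72, 2.72], [-1.05, 1.87], [-1.09, 1.28], [-1.99, 2.15], [-1.42, 1.44], [-3.14, 3.14]. Speed limits (rad/s): [2.79, 2.79, 3.14, 3.14, 3.14, 3.14].

INTERFACE

Orientations are given as a unit quaternion [x, y, z, w].
In Python, from workcell import bot gives the robot as it stands. The module is installed in compiled form; this text tells all that it offers.
- The arm moves only by the tool jog_arm, never from a script. Its argument "deltas" is a list of rows, each an object with "fingers": the opening, from 0 (shut) to 1 (fully open); "delta_pos": the shift along the tool's x, y, z normalised to -1 to 1, where 1 is 300 mm, a list of three; "yaw": the turn about the tool's z normalised to -1 to 1, where 1 is pi/4 rad. A call has 1 to 12 rows; each row is the pose to reach, as a shift and turn from the pose commanded when the call began, along the tool's axes at that moment; what a row does not reach only later rows make up. A row lasts 1/10 s, in which the tool goes at most 50 mm and 8.59 degrees, less where a joint would pass 70% of its speed; a pose out of reach is approached as far as the arm can. A call with a number of a shift or a turn outside -1 to 1 is refused whole. A call with a gripper value outside its range is refused whole. The fingers move at their own pace and stop on an object; the grip force is fixed at half the most. Time passes only in rows, so rows that repeat a pose let the fingers close. It gives the time, the measured TCP pose, the force, the opening and the grip force at its end, in the units of the state.
- bot.get_obs(): the state, without advancing time (a new reading comes with each control period).
- bot.camera(name): name is "scene" or "side" or "wrist"; returns a dict with "image" (420x560x3 uint8, red, green, blue), "range_z" (420x560 float32, m along the optical axis (not along the pixel's ray), 0 where there is no reading), "fx", "fy", "cx", "cy" (pixels), "distortion" ([k1, k2, p1, p2, k3] as OpenCV has them; the pictures are not rectified), "rvec" (rotation vector, rad) and "tvec" (3), from world to camera coordinates, as OpenCV has them. Camera axes: x right, y down, z forward; pixel columns grow to the right and rows downward; lengths in m; the calibration is good to about 2 mm. A picture is of the moment at which its call begins.
- bot.job_done(): hands the job in; it is judged then, once.
The state is a dict: "clock": time; "joint_pos": joint angles; "joint_vel": joint speeds; "tau": joint torques, N m; "eef_pos": TCP position; "tool_rot": TCP orientation; "ft_force": force on the tool from outside, world axes, zero at the start; "ft_torque": the same for the moment, N m; "grip_width": finger opening in m; "grasp_force": force on a finger pad.
Only numpy, scipy, OpenCV 4.12 (cv2) and the standard library are available. Lean on these libraries where they do the work, as an engineer would, in place of code of your own. Each camera call takes 0.05 s, during which the arm holds its last target. There are 200 camera calls.

TASK

The rinsed well plate has drained on edge in the wire rack. Stack it, wells up, on the plate that waits on the aluminium base, with the chamfered corners matched so that its skirt drops fully home over the plate below, then close the stack with the blue cover in the same way, its chamfered corner over the others. The plates are brittle, so press only gently, and leave the timer, petri dish, tape roll and marker where they are.

Things in the scene. Friction and masses are not known exactly. Their poses are not given: they have to be found in the camera images.
- plate_upper: drained plate: dark grey, 4 x 8 wells, 70 x 118 x 24 mm, 80 g. Origin: centre of underside; x across the 70 mm, y along the 118 mm, z out of the wells. Starts on its long +x edge, 16 mm above the table, in the rack's middle slot: wells (+z) face the robot's right (within 20 deg), hollow underside its left; top edge 86 mm up. Pinched by its 24 mm thickness it can be lifted out and laid down, not set on the stack
- plate_upper_corner (a point): middle of the outer face of plate_upper's chamfered corner, at x +28, y +52, z +12 mm. Plates and cover share one outline: skirt z 0 to 12 mm, outside 70 x 118, inside 64 x 112, wall 3, hollow 7 mm deep; on it a solid block 61 x 109 (sides clear from z 12 to the top, hold it there); only the +x +y corner is chamfered (12 mm) on skirt, hollow and block alike
- plate_bottom: plate already on the base: the same dark grey plate, wells up, origin and axes alike; its top is 42 mm above the table. Loose, with 1.5 mm play on the base's pad, and to stay there. A skirt fits over the block below with 1.5 mm play on each side, only with chamfers matched (half round, it rides up); seated, its origin is 17 mm above that of the plate below
- plate_bottom_corner (a point): middle of the outer face of plate_bottom's chamfered corner, at x +28, y +52, z +12 mm in its frame. The block's top edge is broken by about 1 mm to lead a skirt in; a skirt that has not found it rests up to 7 mm too high
- stack_cover: cover: blue plastic lid, 70 x 118 x 22 mm, 60 g, no wells; origin and axes as the plates; same hollow skirt and chamfered corner at +x +y; raised panel 61 x 109 mm from z 12 to 22 mm to hold it by. Lies loose on the table, right way up, turned 0.6 to 2.4 rad from the base. Seated, its origin is 17 mm above that of the plate below
- stack_cover_corner (a point): middle of the outer face of the cover's chamfered corner, at x +28, y +52, z +12 mm in its frame
- stack_base: fixed aluminium block, 100 x 150 mm, flat top at 16 mm, with a raised pad (same chamfered outline, to 25 mm) that holds the bottom plate; origin at the centre of its underside on the table, x across, y along, z up. The seated bottom plate's origin is 18 mm above it
- drain_rack: fixed wire draining rack in a grey-blue drip tray, 125 x 150 mm; origin at the centre of its underside, z up; three slots side by side along x, each running along y, 27 mm clear between wire hoops 46 mm high; rails carry a plate's edge at 16 mm. Nothing stands above the hoops. The rack may stand left or right, the base on the other side; bare table lies between them, beyond the cover
- timer: bystander: white bench timer, 70 x 62 x 21 mm, on the table beyond the work; origin under its centre
- petri_dish: bystander: petri dish, 90 mm across, 16 mm high, on the table beyond the work; origin under its centre
- tape_roll: bystander: roll of green tape, 85 mm across, 19 mm high, on the table; origin under its centre
- marker_black: bystander: black marker, 135 mm long, 15 mm thick, lying on the table; origin under its centre
Things that resemble listed ones, but are neither listed nor needed, are in the scene too. Leave any red or yellow look-alike of the stack_cover alone.

How it is judged:
By the outcome, as a careful person would: the job done as asked, in the order asked, and still so for the second after the job is handed in, with the robot touching nothing.
It also fails if it takes over 64 s, if anything falls off the work surface, if the arm or the gripper's body presses on something with over 40 N, if the wrist force passes 120 N, or if a joint passes its speed limit or range.

## Working session

There is one attempt and no reset: what is moved stays moved. The work goes in short steps, Python scripts to look and compute and a tool call to move; the robot and the scene stay as the last step left them, time stands still between calls to the robot, and variables do not carry over. Pictures are saved under pics/ and viewed, at most 10 in all, crops included, and the job is handed in when it is done.

Besides the shell and the picture viewer there is one more tool, called after "Call:" as name([rows], argument=value, ...), one row to a line, values as JSON. jog_arm: Moves the arm, as the interface text tells. Scaled input: -1 to 1 covers 300 mm each way for a shift and pi/4 rad each way for a turn. Its arguments: {"type":"object","properties":{"deltas":{"type":"array","items":{"type":"object","properties":{"fingers":{"type":"number"},"delta_pos":{"type":"array","items":{"type":"number"}},"yaw":{"type":"number"}}}}},"required":["deltas"]}

```bash
mkdir -p pics; cat > h.py <<'E'
from workcell import bot
import numpy as np, cv2
from scipy.spatial.transform import Rotation as R
def cloud(c):
    z=c["range_z"];h,w=z.shape
    K=np.array([[c["fx"],0,c["cx"]],[0,c["fy"],c["cy"]],[0,0,1.]])
    u,v=np.meshgrid(np.arange(w),np.arange(h))
    p=cv2.undistortPoints(np.stack([u,v],-1).reshape(-1,1,2).astype(np.float64),K,np.array(c["distortion"])).reshape(h,w,2)
    P=np.concatenate([p*z[...,None],z[...,None]],-1)
    Rm,_=cv2.Rodrigues(np.array(c["rvec"],float))
    W=(P-np.array(c["tvec"]).reshape(3))@Rm
    W[z<=0]=np.nan
    return W
def snap(n,name):
    c=bot.camera(n);cv2.imwrite(f"pics/{name}.png",c["image"][...,::-1]);W=cloud(c);np.save(f"pics/{name}.npy",W);return c,W
def st():
    o=bot.get_obs();print(o["clock"],np.round(o["eef_pos"],4),np.round(R.from_quat(o["tool_rot"]).as_matrix(),3).tolist(),np.round(o["joint_pos"],3))
E
python3 - <<'E'
from h import *
st()
for n in["scene","side"]:
    c,W=snap(n,n+"0")
a=cv2.imread("pics/scene0.png")
E
```

```text
0.0 [0.1768 0.467  0.2304] [[-0.935, 0.354, -0.001], [0.354, 0.935, -0.002], [-0.0, -0.002, -1.0]] [ 1.209  0.241  0.004  1.335 -0.     1.571]
```

View pics/scene0.png

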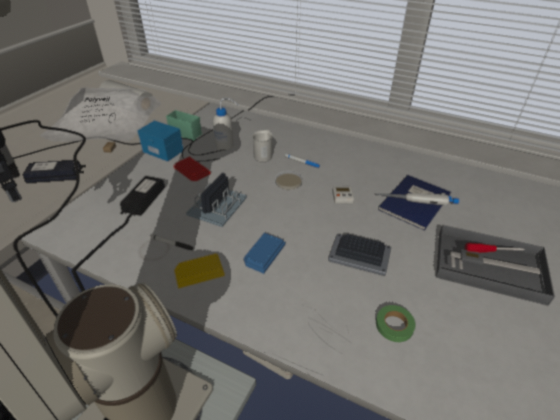

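View pics/side0.png

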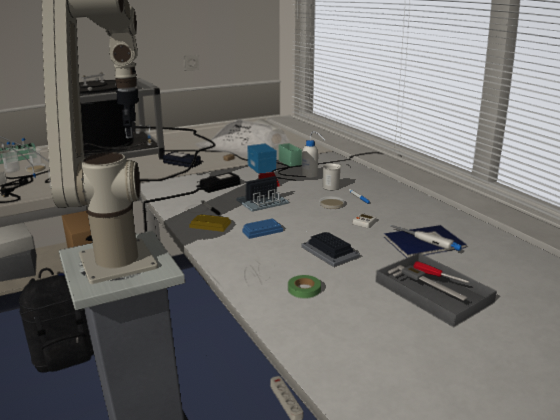

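The scene view shows the rack with the drained plate at about (220,200) and the base with the bottom plate at (360,252). There are four cover-like things: blue flat (265,252), yellow (199,269), red (192,168) and a blue box (160,140). The one at (265,252) fits because it is blue, flat and between the rack and the base. I'll confirm it in an enlarged crop.

```bash
python3 - <<'E'
from h import *
a=cv2.imread("pics/scene0.png");cr=a[165:285,185:400]
cv2.imwrite("pics/crop0.png",cv2.resize(cr,None,fx=3.7,fy=3.7,interpolation=cv2.INTER_CUBIC))
W=np.load("pics/scene0.npy")
for n,(u,v) in dict(cover=(265,252),base=(360,248),plateU=(216,190),tray=(230,212),yellow=(199,269),tape=(396,310),petri=(288,182),timer=(343,195),red=(192,168),marker=(185,245)).items(): print(n,np.round(W[v,u],3))
# cover fit: points on top
m=(W[...,2]>.019)&(W[...,2]<.026);ys,xs=np.mgrid[:420,:560]
hsv=cv2.cvtColor(a,cv2.COLOR_BGR2HSV)
mc=m&(xs>235)&(xs<295)&(ys>225)&(ys<280)&(hsv[...,1]>80)
print(mc.sum(),np.isnan(W).mean(),cv2.minAreaRect((W[mc][:,:2]*1000).astype(np.float32)))
mb=(W[...,2]>.036)&(W[...,2]<.046)&(xs>325)&(xs<395)&(ys>225)&(ys<275)
print(mb.sum(),cv2.minAreaRect((W[mb][:,:2]*1000).astype(np.float32)))
mb=(W[...,2]>.010)&(W[...,2]<.020)&(xs>325)&(xs<395)&(ys>225)&(ys<275)
print(mb.sum(),cv2.minAreaRect((W[mb][:,:2]*1000).astype(np.float32)))
mu=(W[...,2]>.05)&(W[...,2]<.095)&(xs>195)&(xs<240)&(ys>165)&(ys<220)
print(mu.sum(),cv2.minAreaRect((W[mu][:,:2]*1000).astype(np.float32)),np.nanmax(W[mu][:,2]))
E
```

```text
cover [ 0.446 -0.025  0.022]
base [ 0.549 -0.247  0.044]
plateU [0.557 0.193 0.073]
tray [0.559 0.153 0.002]
yellow [0.32  0.094 0.024]
tape [ 0.422 -0.376  0.019]
petri [0.758 0.056 0.013]
timer [ 0.765 -0.127  0.02 ]
red [0.677 0.374 0.019]
marker [0.38  0.184 0.012]
640 0.003958333333333334 ((454.9063415527344, -15.564483642578125), (58.787628173828125, 109.04231262207031), 87.30281829833984)
700 ((563.2572021484375, -245.56130981445312), (64.10267639160156, 109.02900695800781), 6.604015350341797)
665 ((563.1350708007812, -245.6435546875), (102.96263885498047, 150.2532958984375), 6.371631622314453)
458 ((566.4403076171875, 203.09762573242188), (123.40582275390625, 26.598094940185547), 0.3171454668045044) 0.08942744911439343
```

View pics/crop0.png

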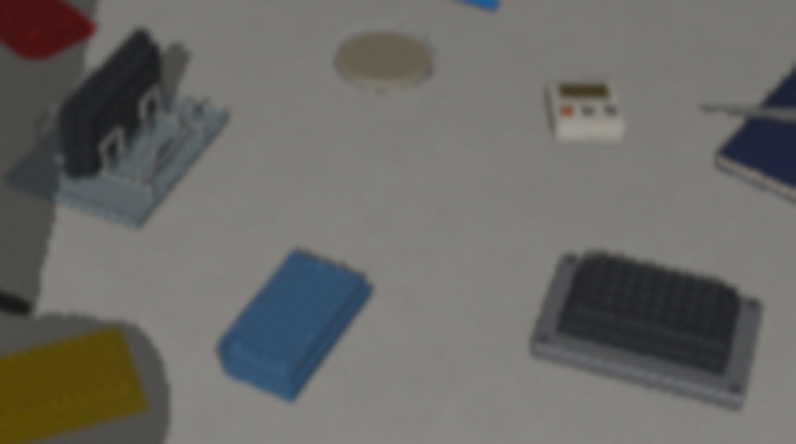

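The crop confirms the cover: the flat blue raised-panel lid at (295,325) in the crop, with no wells. It also shows the drained plate standing in the rack's middle slot and the dark plate on its aluminium base. Next I'll look from above with the wrist camera to find the chamfers.

Call:
jog_arm([
  {"fingers": 1, "delta_pos": [-0.856, -0.74, -0.167], "yaw": -0.46},
  {"fingers": 1, "delta_pos": [-0.856, -0.74, -0.167], "yaw": -0.46},
  {"fingers": 1, "delta_pos": [-0.856, -0.74, -0.167], "yaw": -0.46},
  {"fingers": 1, "delta_pos": [-0.856, -0.74, -0.167], "yaw": -0.46},
  {"fingers": 1, "delta_pos": [-0.856, -0.74, -0.167], "yaw": -0.46},
  {"fingers": 1, "delta_pos": [-0.856, -0.74, -0.167], "yaw": -0.46},
  {"fingers": 1, "delta_pos": [-0.856, -0.74, -0.167], "yaw": -0.46},
  {"fingers": 1, "delta_pos": [-0.856, -0.74, -0.167], "yaw": -0.46},
])

```text
clock: 0.9
eef_pos: [0.341, 0.1644, 0.2822]
tool_rot: [0.006, 1.0, -0.001, 0.001]
ft_force: [-0.6, -0.2, -0.6]
grip_width: 0.0853
grasp_force: 0.0
```

```bash
cat >> h.py <<'E'
def go(x,y,z,deg):
    "deltas for target TCP and tool-y heading (mod 180), tool assumed to stay pointing down"
    o=bot.get_obs();M=R.from_quat(o["tool_rot"]).as_matrix();d=M.T@(np.array([x,y,z])-o["eef_pos"])/0.3
    h=np.degrees(np.arctan2(M[1,1],M[0,1]));dy=(h-deg+90)%180-90
    print("at",round(o["clock"],2),np.round(o["eef_pos"],4),"head",round(h,1),"q",np.round(o["joint_pos"],2)," delta",np.round(d,3),"yaw",round(dy/45,3),"rows",np.ceil(max(np.linalg.norm(d)*.3/.05,abs(dy)/8.59)))
E
python3 -c "
from h import *
go(.5,-.13,.33,90)"
```

```text
at 0.9 [0.341  0.1644 0.2822] head 89.3 q [ 0.45 -0.02 -0.16  1.43 -0.    0.46]  delta [-0.542 -0.975 -0.157] yaw -0.015 rows 7.0
```

Call:
jog_arm([
  {"fingers": 1, "delta_pos": [-0.54, -0.975, -0.16], "yaw": 0},
  {"fingers": 1, "delta_pos": [-0.54, -0.975, -0.16], "yaw": 0},
  {"fingers": 1, "delta_pos": [-0.54, -0.975, -0.16], "yaw": 0},
  {"fingers": 1, "delta_pos": [-0.54, -0.975, -0.16], "yaw": 0},
  {"fingers": 1, "delta_pos": [-0.54, -0.975, -0.16], "yaw": 0},
  {"fingers": 1, "delta_pos": [-0.54, -0.975, -0.16], "yaw": 0},
  {"fingers": 1, "delta_pos": [-0.54, -0.975, -0.16], "yaw": 0},
  {"fingers": 1, "delta_pos": [-0.54, -0.975, -0.16], "yaw": 0},
  {"fingers": 1, "delta_pos": [-0.54, -0.975, -0.16], "yaw": 0},
])

```text
clock: 1.8
eef_pos: [0.5004, -0.1232, 0.3283]
tool_rot: [0.001, 1.0, 0.001, -0.001]
ft_force: [-0.3, 0.8, 0.5]
grip_width: 0.0854
grasp_force: 0.0
```

```bash
python3 -c "
from h import *
go(.57,.203,.2,90)
c,W=snap('wrist','w1')
print(np.round(W[210,280],3),np.round(W[20,20],3),np.round(W[400,540],3), c['fx'])"
```

```text
at 1.8 [ 0.5004 -0.1232  0.3283] head 89.9 q [-0.24  0.26  0.28  1.59  0.   -0.24]  delta [-0.232  1.087  0.428] yaw -0.002 rows 8.0
[ 0.572 -0.124 -0.001] [ 0.287 -0.496 -0.001] [ 0.493 -0.065  0.419] 298.5179664300272
```

View pics/w1.png

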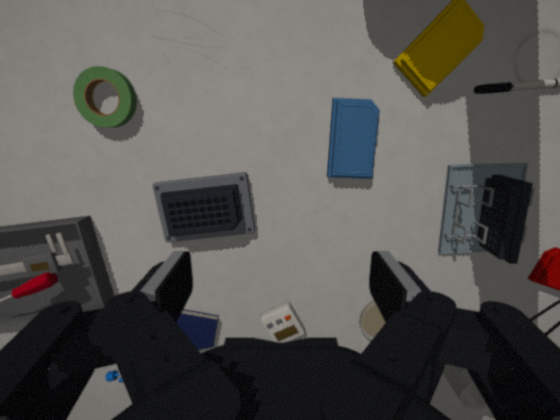

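The wrist view (right = +y, down = +x) shows the cover at (353,138), its chamfer apparently at the top right (375,103). The base plate is at (203,210) and its chamfer isn't clear yet. The rack is at (490,210). I'll enlarge this and fit.

```bash
python3 - <<'E'
from h import *
a=cv2.imread("pics/w1.png");W=np.load("pics/w1.npy")
A=cv2.resize(a[165:250,145:265],None,fx=4,fy=4,interpolation=cv2.INTER_CUBIC)
B=cv2.resize(a[85:190,315:395],None,fx=3.24,fy=3.24,interpolation=cv2.INTER_CUBIC)[:340,:259]
A=np.clip(A.astype(float)*2.2,0,255).astype(np.uint8)
cv2.imwrite("pics/crop1.png",np.hstack([A,B]))
ys,xs=np.mgrid[:420,:560]
hull=lambda m:cv2.minAreaRect((W[m][:,:2]*1000).astype(np.float32))
box=lambda x0,x1,y0,y1:(xs>x0)&(xs<x1)&(ys>y0)&(ys<y1)
Z=W[...,2]
for n,b,l,h in[("cover",(315,395,85,190),.018,.027),("coverskirt",(315,395,85,190),.006,.027),("plate",(145,265,165,250),.037,.047),("pl skirt",(145,265,165,250),.023,.047),("base",(145,265,165,250),.011,.02),("upper",(470,545,165,270),.06,.1)]:
    m=box(*b)&(Z>l)&(Z<h); print(n,m.sum(),hull(m),np.median(Z[m]),Z[m].max())
    if n in("cover","plate"):
        r=hull(m)
        p=W[m][:,:2]*1000-np.array(r[0]);t=np.radians(r[2]);e=np.array([[np.cos(t),np.sin(t)],[-np.sin(t),np.cos(t)]]);q=p@e.T;hw,hh=np.array(r[1])/2
        for sx in(-1,1):
            for sy in(-1,1): print("  corner",np.round(e.T@[sx,sy],2),"gap",round(hw+hh-(sx*q[:,0]+sy*q[:,1]).max(),1))
E
```

```text
cover 3040 ((456.6924743652344, -12.859477996826172), (61.70569610595703, 109.08729553222656), 87.88874816894531) 0.020835355068373244 0.024023529618957266
  corner [ 0.96 -1.04] gap 1.4
  corner [-1.04 -0.96] gap 1.5
  corner [1.04 0.96] gap 2.5
  corner [-0.96  1.04] gap 13.2
coverskirt 3649 ((456.8605041503906, -12.982379913330078), (70.95783233642578, 118.60343170166016), 87.96912384033203) 0.02063812937526895 0.024023529618957266
plate 1987 ((564.9232788085938, -245.5843505859375), (61.92272186279297, 110.44925689697266), 6.645915508270264) 0.04057173190932783 0.04348935522254499
  corner [-0.88 -1.11] gap 3.7
  corner [-1.11  0.88] gap 1.6
  corner [ 1.11 -0.88] gap 1.1
  corner [0.88 1.11] gap 12.7
pl skirt 3318 ((564.7677001953125, -244.44955444335938), (70.70039367675781, 116.97856903076172), 6.596853733062744) 0.03956190246853623 0.04348935522254499
base 2224 ((564.5421752929688, -244.4447021484375), (100.25688934326172, 149.12139892578125), 6.5009894371032715) 0.014656308004247642 0.019750430768305974
upper 2308 ((567.7802734375, 204.14697265625), (119.04224395751953, 26.69061851501465), 1.75471830368042) 0.07977750631408029 0.08689339302621635
```

View pics/crop1.png

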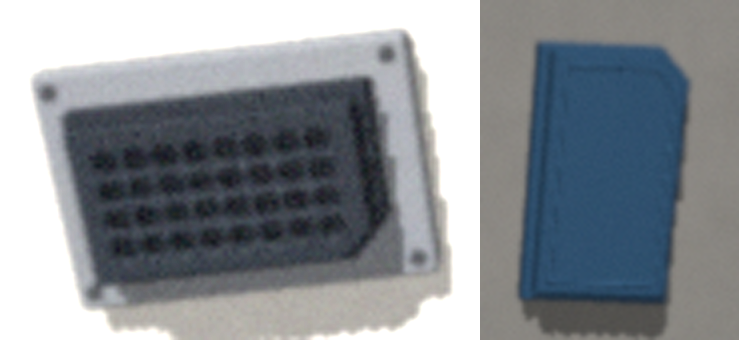

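The bottom plate's chamfer is at world (+x,+y) (crop 375,240), so its yaw is 6.6° with centre (0.565,-0.2445). The cover's chamfer is at (-x,+y) (crop 675,70), so its yaw is 88° with centre (0.457,-0.013). The upper plate's centre is (0.568,0.204), with its long axis at 1.8°. Moving to the rack.

Call:
jog_arm([
  {"fingers": 1, "delta_pos": [-0.22, 0.99, 0.4], "yaw": -0.04},
  {"fingers": 1, "delta_pos": [-0.22, 0.99, 0.4], "yaw": -0.04},
  {"fingers": 1, "delta_pos": [-0.22, 0.99, 0.4], "yaw": -0.04},
  {"fingers": 1, "delta_pos": [-0.22, 0.99, 0.4], "yaw": -0.04},
  {"fingers": 1, "delta_pos": [-0.22, 0.99, 0.4], "yaw": -0.04},
  {"fingers": 1, "delta_pos": [-0.22, 0.99, 0.4], "yaw": -0.04},
  {"fingers": 1, "delta_pos": [-0.22, 0.99, 0.4], "yaw": -0.04},
  {"fingers": 1, "delta_pos": [-0.22, 0.99, 0.4], "yaw": -0.04},
])

```text
clock: 2.65
eef_pos: [0.564, 0.1786, 0.207]
tool_rot: [-0.019, 1.0, -0.0, -0.002]
ft_force: [0.2, -0.6, -0.4]
grip_width: 0.0853
grasp_force: 0.0
```

```bash
python3 -c "
from h import *
go(.568,.204,.12,91.75)
go(.568,.204,.052,91.75)
c,W=snap('wrist','w2')
Z=W[...,2]
m=(Z>.06)&(Z<.1)&(abs(W[...,0]-.568)<.09)&(abs(W[...,1]-.204)<.06)
P=W[m];print(m.sum(),cv2.minAreaRect((P[:,:2]*1000).astype(np.float32)),P[:,2].max())
for lo in(.06,.065,.07,.075,.08,.085):
  s=P[(P[:,2]>lo)&(P[:,2]<lo+.005)]
  if len(s): print(lo,len(s),np.round(np.percentile(s[:,1],[2,50,98]),4),np.round(np.percentile(s[:,0],[1,99]),3))
"
```

```text
at 2.65 [0.564  0.1786 0.207 ] head 92.2 q [0.31 0.44 0.22 1.36 0.   0.27]  delta [-0.018  0.084  0.29 ] yaw 0.011 rows 2.0
at 2.65 [0.564  0.1786 0.207 ] head 92.2 q [0.31 0.44 0.22 1.36 0.   0.27]  delta [-0.019  0.084  0.517] yaw 0.011 rows 4.0
3167 ((568.7012329101562, 203.9560546875), (118.86613464355469, 24.215213775634766), 1.3677895069122314) 0.08693490596224587
0.06 16 [0.1925 0.1993 0.2054] [0.509 0.514]
0.065 2 [0.2031 0.2031 0.2031] [0.513 0.514]
0.07 2 [0.2016 0.2025 0.2034] [0.51  0.514]
0.075 1001 [0.1914 0.1974 0.2047] [0.509 0.622]
0.08 1442 [0.1932 0.2058 0.2157] [0.511 0.625]
0.085 704 [0.2038 0.2111 0.2163] [0.51  0.626]
```

Call:
jog_arm([
  {"fingers": 1, "delta_pos": [-0.018, 0.084, 0.29], "yaw": 0.015},
  {"fingers": 1, "delta_pos": [-0.018, 0.084, 0.29], "yaw": 0.015},
  {"fingers": 1, "delta_pos": [-0.018, 0.084, 0.37], "yaw": 0.015},
  {"fingers": 1, "delta_pos": [-0.019, 0.084, 0.44], "yaw": 0.015},
  {"fingers": 1, "delta_pos": [-0.019, 0.084, 0.515], "yaw": 0.015},
  {"fingers": 1, "delta_pos": [-0.019, 0.084, 0.515], "yaw": 0.015},
  {"fingers": 0.4, "delta_pos": [-0.019, 0.084, 0.515], "yaw": 0.015},
  {"fingers": 0.4, "delta_pos": [-0.019, 0.084, 0.515], "yaw": 0.015},
  {"fingers": 0.4, "delta_pos": [-0.019, 0.084, 0.515], "yaw": 0.015},
])

```text
clock: 3.6
eef_pos: [0.5727, 0.1991, 0.0569]
tool_rot: [-0.009, 1.0, 0.001, 0.002]
ft_force: [0.0, 0.6, 0.2]
grip_width: 0.0442
grasp_force: 0.0
```

Call:
jog_arm([
  {"fingers": 0, "delta_pos": [0, 0, 0], "yaw": 0},
  {"fingers": 0, "delta_pos": [0, 0, 0], "yaw": 0},
  {"fingers": 0, "delta_pos": [0, 0, 0], "yaw": 0},
  {"fingers": 0, "delta_pos": [0, 0, 0], "yaw": 0},
])

```text
clock: 4.0
eef_pos: [0.5725, 0.201, 0.0568]
tool_rot: [-0.01, 1.0, 0.002, 0.001]
ft_force: [-0.8, 5.4, 4.4]
grip_width: 0.0212
grasp_force: 58.4
```

Call:
jog_arm([
  {"fingers": 0, "delta_pos": [0, 0, -0.03], "yaw": 0},
  {"fingers": 0, "delta_pos": [0, 0, -0.08], "yaw": 0},
  {"fingers": 0, "delta_pos": [0, 0, -0.15], "yaw": 0},
  {"fingers": 0, "delta_pos": [0, 0, -0.25], "yaw": 0},
  {"fingers": 0, "delta_pos": [0, 0, -0.35], "yaw": 0},
  {"fingers": 0, "delta_pos": [0, 0, -0.35], "yaw": 0},
])

```text
clock: 4.6
eef_pos: [0.5744, 0.1997, 0.1653]
tool_rot: [-0.009, 1.0, 0.001, 0.005]
ft_force: [0.6, 0.4, -0.6]
grip_width: 0.0211
grasp_force: 58.8
```

```bash
python3 - <<'E'
from h import *
o=bot.get_obs();print(o["grip_width"],o["grasp_force"],o["ft_force"])
go(.62,-.03,.12,91.75)
c,W=snap('side','s3');c2,W2=snap('wrist','w3');c3,W3=snap('scene','c3')
a=c['image'][100:230,200:330,::-1]
a=cv2.resize(a,None,fx=3,fy=3,interpolation=cv2.INTER_CUBIC)
b=cv2.resize(c2['image'][...,::-1],None,fx=.7,fy=.7,interpolation=cv2.INTER_AREA)
b=cv2.resize(c2['image'][180:420,100:460,::-1],None,fx=1.1,fy=1.1)
h=max(a.shape[0],b.shape[0]);p=lambda i:cv2.copyMakeBorder(i,0,h-i.shape[0],0,0,cv2.BORDER_CONSTANT)
cv2.imwrite('pics/m3.png',np.hstack([p(a),p(b)]))
for n,w in(("scene",W3),("side",W)):
  e=o["eef_pos"];m=(np.abs(w[...,0]-e[0])<.07)&(np.abs(w[...,1]-e[1])<.04)&(w[...,2]<e[2]-.004)&(w[...,2]>.07)
  P=w[m];print(n,m.sum())
  if len(P)>50:
    print(P.min(0),P.max(0));
    for z in np.arange(.1,.2,.01):
      s=P[abs(P[:,2]-z)<.005]
      if len(s)>5:print(round(z,3),len(s),np.round(np.median(s[:,1]),4),np.round(s[:,0].min(),3),np.round(s[:,0].max(),3))
E
```

```text
0.02108159909020646 58.833311162889004 [ 0.59503189  0.40407911 -0.63935005]
at 4.6 [0.5744 0.1997 0.1653] head 91.1 q [ 0.33  0.48  0.18  1.26 -0.    0.32]  delta [-0.136 -0.769  0.15 ] yaw -0.015 rows 5.0
scene 287
[0.50643957 0.18599992 0.11939719] [0.62021569 0.21926061 0.1612454 ]
0.12 19 0.1969 0.509 0.604
0.13 93 0.1964 0.506 0.619
0.14 71 0.1954 0.507 0.62
0.15 63 0.1935 0.507 0.619
0.16 41 0.1923 0.508 0.617
side 280
[0.50619132 0.18519539 0.12519317] [0.62443124 0.22518578 0.16122602]
0.13 57 0.1974 0.509 0.614
0.14 85 0.1977 0.51 0.624
0.15 83 0.1979 0.506 0.62
0.16 55 0.195 0.507 0.622
```

View pics/m3.png

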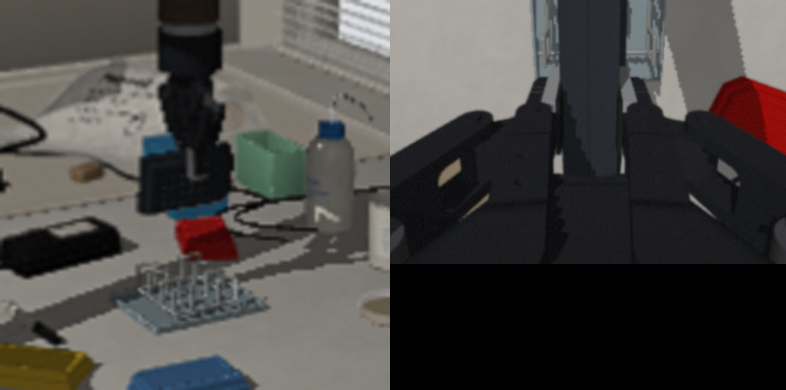

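The plate is held well clear of the rack, upright with a small tilt of about 7°. Carrying it to the bare table.

Call:
jog_arm([
  {"fingers": 0, "delta_pos": [-0.14, -0.9, 0], "yaw": 0},
  {"fingers": 0, "delta_pos": [-0.14, -0.9, 0], "yaw": 0},
  {"fingers": 0, "delta_pos": [-0.14, -0.9, 0], "yaw": 0},
  {"fingers": 0, "delta_pos": [-0.14, -0.9, 0.05], "yaw": 0},
  {"fingers": 0, "delta_pos": [-0.14, -0.9, 0.15], "yaw": 0},
  {"fingers": 0, "delta_pos": [-0.14, -0.9, 0.32], "yaw": 0},
  {"fingers": 0, "delta_pos": [-0.14, -0.9, 0.34], "yaw": 0},
  {"fingers": 0, "delta_pos": [-0.14, -0.9, 0.34], "yaw": 0},
])

```text
clock: 5.55
eef_pos: [0.613, -0.0717, 0.0508]
tool_rot: [-0.008, 1.0, 0.001, -0.007]
ft_force: [-1.7, 0.1, -1.1]
grip_width: 0.0211
grasp_force: 59.5
```

```bash
python3 - <<'E'
from h import *
go(.62,-.07,.046,91.5)
c,W=snap('scene','c4');o=bot.get_obs();e=o["eef_pos"]
m=(np.abs(W[...,0]-e[0])<.08)&(np.abs(W[...,1]-e[1])<.05)&(W[...,2]<e[2]-.0)&(W[...,2]>.008)
P=W[m];print(m.sum(),np.round(np.percentile(P,[0,1,99,100],axis=0),3))
E
```

```text
at 5.55 [ 0.613  -0.0717  0.0508] head 90.9 q [-0.12  0.61  0.08  1.06 -0.   -0.13]  delta [-0.024  0.005  0.016] yaw -0.013 rows 1.0
145 [[ 0.546 -0.089  0.012]
 [ 0.547 -0.083  0.013]
 [ 0.63  -0.054  0.053]
 [ 0.637 -0.052  0.054]]
```

Call:
jog_arm([
  {"fingers": 0, "delta_pos": [0, 0, 0.012], "yaw": 0},
  {"fingers": 0, "delta_pos": [0, 0, 0.024], "yaw": 0},
  {"fingers": 0, "delta_pos": [0, 0, 0.024], "yaw": 0},
])

```text
clock: 5.9
eef_pos: [0.6194, -0.0693, 0.0519]
tool_rot: [-0.01, 1.0, -0.0, 0.001]
ft_force: [0.5, 0.4, -1.3]
grip_width: 0.0208
grasp_force: 59.5
```

Call:
jog_arm([
  {"fingers": 0, "delta_pos": [0, 0, 0.01], "yaw": 0},
  {"fingers": 0, "delta_pos": [0, 0, 0.02], "yaw": 0},
  {"fingers": 0, "delta_pos": [0, 0, 0.025], "yaw": 0},
  {"fingers": 0, "delta_pos": [0, 0, 0.025], "yaw": 0},
])

```text
clock: 6.3
eef_pos: [0.6184, -0.0702, 0.0429]
tool_rot: [-0.01, 1.0, 0.0, -0.0]
ft_force: [0.4, 0.4, -1.4]
grip_width: 0.0212
grasp_force: 59.5
```

Call:
jog_arm([
  {"fingers": 0, "delta_pos": [0, 0, 0.003], "yaw": 0},
  {"fingers": 0, "delta_pos": [0, 0, 0.006], "yaw": 0},
  {"fingers": 0, "delta_pos": [0, 0, 0.006], "yaw": 0},
])

```text
clock: 6.6
eef_pos: [0.6186, -0.0703, 0.0413]
tool_rot: [-0.01, 1.0, 0.0, -0.0]
ft_force: [-0.9, 0.0, -0.4]
grip_width: 0.0213
grasp_force: 59.5
```

Call:
jog_arm([
  {"fingers": 0, "delta_pos": [0, 0, 0.003], "yaw": 0},
  {"fingers": 0, "delta_pos": [0, 0, 0.006], "yaw": 0},
  {"fingers": 0, "delta_pos": [0, 0, 0.006], "yaw": 0},
])

```text
clock: 6.9
eef_pos: [0.619, -0.0705, 0.0406]
tool_rot: [-0.009, 1.0, -0.0, 0.001]
ft_force: [-2.0, 1.0, 4.2]
grip_width: 0.0211
grasp_force: 59.0
```

Call:
jog_arm([
  {"fingers": 0.42, "delta_pos": [0, 0, 0], "yaw": 0},
  {"fingers": 0.42, "delta_pos": [0, 0, -0.015], "yaw": 0},
  {"fingers": 0.42, "delta_pos": [0, 0, -0.03], "yaw": 0},
  {"fingers": 0.42, "delta_pos": [0, 0.02, -0.03], "yaw": 0},
  {"fingers": 0.42, "delta_pos": [0, 0.045, -0.03], "yaw": 0},
  {"fingers": 0.42, "delta_pos": [0, 0.07, -0.03], "yaw": 0},
  {"fingers": 0.42, "delta_pos": [0, 0.095, -0.03], "yaw": 0},
  {"fingers": 0.42, "delta_pos": [0, 0.12, -0.03], "yaw": 0},
  {"fingers": 0.42, "delta_pos": [0, 0.12, -0.03], "yaw": 0},
])

```text
clock: 7.8
eef_pos: [0.6178, -0.0327, 0.0485]
tool_rot: [-0.011, 1.0, 0.0, -0.0]
ft_force: [-0.0, 0.0, -0.3]
grip_width: 0.036
grasp_force: 0.1
```

```bash
cat > look.py <<'E'
from h import *
import sys
n=sys.argv[1]
st()
c,W=snap('side','s'+n);c3,W3=snap('scene','c'+n);c2,W2=snap('wrist','w'+n)
a=cv2.resize(c['image'][140:270,215:350,::-1],None,fx=3,fy=3,interpolation=cv2.INTER_CUBIC)
b=cv2.resize(c3['image'][160:290,235:370,::-1],None,fx=2.9,fy=3,interpolation=cv2.INTER_CUBIC)
cv2.imwrite(f'pics/m{n}.png',cv2.convertScaleAbs(np.hstack([a,b]),alpha=1.5))
for nm,w in(("scene",W3),("side",W),("wrist",W2)):
  m=(np.abs(w[...,0]-.619)<.075)&(np.abs(w[...,1]+.03)<.09)&(w[...,2]<.08)&(w[...,2]>.006)
  P=w[m];print(nm,m.sum())
  for z in np.arange(.01,.08,.01):
      s=P[abs(P[:,2]-z)<.005]
      if len(s)>3:print(round(z,3),len(s),np.round(np.percentile(s[:,1],[5,50,95]),3),np.round(s[:,0].min(),3),np.round(s[:,0].max(),3))
E
python3 look.py 5
```

```text
7.8 [ 0.6178 -0.0327  0.0485] [[-1.0, -0.021, -0.0], [-0.021, 1.0, 0.0], [0.0, 0.0, -1.0]] [-0.053  0.601  0.061  1.032  0.    -0.074]
scene 748
0.01 14 [-0.062 -0.055 -0.047] 0.553 0.604
0.02 110 [-0.067 -0.064 -0.047] 0.553 0.666
0.03 120 [-0.063 -0.057 -0.042] 0.554 0.667
0.04 81 [-0.057 -0.052 -0.037] 0.551 0.669
0.05 85 [-0.051 -0.045 -0.027] 0.552 0.627
0.06 165 [-0.057 -0.029 -0.015] 0.554 0.67
0.07 154 [-0.063 -0.034 -0.011] 0.556 0.655
0.08 19 [-0.065 -0.053 -0.005] 0.606 0.626
side 735
0.01 51 [-0.065 -0.059 -0.053] 0.551 0.657
0.02 121 [-0.07  -0.063 -0.048] 0.553 0.663
0.03 123 [-0.062 -0.055 -0.041] 0.554 0.667
0.04 118 [-0.06  -0.049 -0.036] 0.554 0.67
0.05 101 [-0.057 -0.045 -0.031] 0.552 0.67
0.06 117 [-0.061 -0.04  -0.018] 0.552 0.67
0.07 82 [-0.064 -0.039 -0.011] 0.56 0.663
0.08 22 [-0.065 -0.053 -0.013] 0.605 0.623
wrist 19461
0.01 102 [-0.068 -0.058 -0.046] 0.556 0.618
0.02 930 [-0.068 -0.064 -0.053] 0.556 0.627
0.03 935 [-0.062 -0.058 -0.046] 0.555 0.669
0.04 1485 [-0.056 -0.052 -0.042] 0.555 0.669
0.05 2062 [-0.052 -0.047 -0.037] 0.555 0.668
0.06 8379 [-0.045 -0.028 -0.016] 0.555 0.662
0.07 5118 [-0.053 -0.036 -0.015] 0.555 0.656
0.08 450 [-0.063 -0.052 -0.005] 0.606 0.63
```

View pics/m5.png

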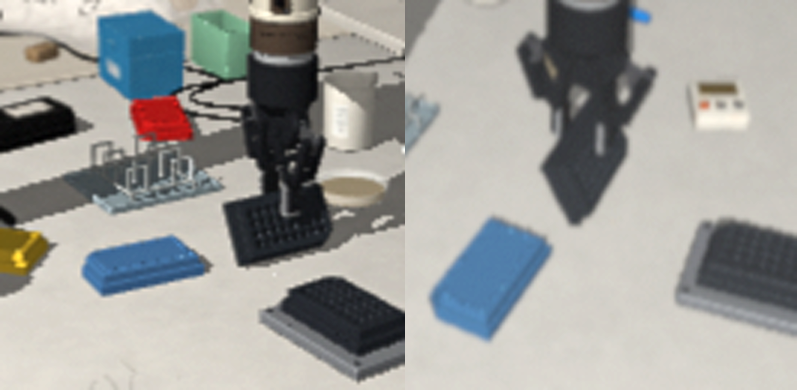

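The plate is leaning left at about 30° against the left finger, wells towards upper right (left panel 280,220), so it will land wells up. Now I ease it down by opening and lowering together.

Call:
jog_arm([
  {"fingers": 0.6, "delta_pos": [0, 0, 0.03], "yaw": 0},
  {"fingers": 0.75, "delta_pos": [0, 0, 0.07], "yaw": 0},
  {"fingers": 0.88, "delta_pos": [0, 0, 0.11], "yaw": 0},
  {"fingers": 1, "delta_pos": [0, 0, 0.14], "yaw": 0},
  {"fingers": 1, "delta_pos": [0, 0, 0.14], "yaw": 0},
  {"fingers": 1, "delta_pos": [0, 0.016, 0.14], "yaw": 0},
  {"fingers": 1, "delta_pos": [0, 0.032, 0.14], "yaw": 0},
  {"fingers": 1, "delta_pos": [0, 0.048, 0.14], "yaw": 0},
  {"fingers": 1, "delta_pos": [0, 0.064, 0.14], "yaw": 0},
  {"fingers": 1, "delta_pos": [0, 0.064, 0.14], "yaw": 0},
])

```text
clock: 8.95
eef_pos: [0.6179, -0.0142, 0.0071]
tool_rot: [-0.01, 1.0, 0.0, 0.0]
ft_force: [-0.3, -0.0, -0.5]
grip_width: 0.0849
grasp_force: 0.0
```

```bash
python3 look.py 6
```

```text
8.95 [ 0.6179 -0.0142  0.0071] [[-1.0, -0.02, 0.001], [-0.02, 1.0, 0.0], [-0.001, 0.0, -1.0]] [-0.023  0.644  0.017  0.943  0.    -0.043]
scene 921
0.01 130 [-0.062 -0.048  0.002] 0.55 0.657
0.02 457 [-0.055 -0.024  0.002] 0.555 0.667
0.03 91 [-0.066 -0.021  0.031] 0.556 0.659
0.04 35 [-0.07   0.027  0.041] 0.604 0.626
0.05 36 [-0.071 -0.058  0.039] 0.603 0.624
0.06 29 [-0.07   0.027  0.043] 0.603 0.628
0.07 93 [-0.087 -0.057  0.053] 0.6 0.628
0.08 50 [-0.088 -0.057  0.052] 0.6 0.631
side 627
0.01 132 [-0.065 -0.056 -0.007] 0.55 0.685
0.02 239 [-0.06  -0.034  0.003] 0.554 0.671
0.03 62 [-0.07  -0.022  0.03 ] 0.557 0.662
0.04 39 [-0.073 -0.06   0.033] 0.604 0.627
0.05 39 [-0.072 -0.054  0.034] 0.604 0.627
0.06 23 [-0.071  0.029  0.04 ] 0.603 0.625
0.07 60 [-0.089 -0.063  0.053] 0.599 0.632
0.08 33 [-0.09  -0.059  0.053] 0.601 0.627
wrist 48403
0.01 8043 [-0.053 -0.022  0.008] 0.554 0.663
0.02 21786 [-0.054 -0.026  0.002] 0.558 0.662
0.03 1119 [-0.068  0.028  0.038] 0.563 0.63
0.04 1427 [-0.069 -0.057  0.039] 0.605 0.63
0.05 1373 [-0.064 -0.057  0.034] 0.605 0.628
0.06 1522 [-0.076  0.027  0.047] 0.603 0.617
0.07 8905 [-0.082  0.023  0.051] 0.601 0.632
0.08 4228 [-0.084 -0.018  0.055] 0.6 0.632
```

```bash
cat > fit.py <<'E'
from h import *
def fit(W,c,zl,zh,r=.085,ex=None):
    m=(np.hypot(W[...,0]-c[0],W[...,1]-c[1])<r)&(W[...,2]>zl)&(W[...,2]<zh)
    if ex is not None: m&=~ex(W)
    m=cv2.morphologyEx(m.astype(np.uint8),cv2.MORPH_OPEN,np.ones((3,3),np.uint8))
    n,l,s,_=cv2.connectedComponentsWithStats(m);m=l==1+np.argmax(s[1:,4])
    r=cv2.minAreaRect((W[m][:,:2]*1000).astype(np.float32))
    p=W[m][:,:2]*1000-np.array(r[0]);t=np.radians(r[2]);e=np.array([[np.cos(t),np.sin(t)],[-np.sin(t),np.cos(t)]]);q=p@e.T;h=sum(r[1])/2
    g={tuple(np.round(e.T@[a,b],1)):round(h-(a*q[:,0]+b*q[:,1]).max(),1) for a in(-1,1) for b in(-1,1)}
    print(m.sum(),np.round(r[0],1),np.round(r[1],1),round(r[2],2),"z",round(np.median(W[m][:,2]),4),g)
E
python3 - <<'E'
from fit import *
W=np.load('pics/w6.npy')
fit(W,(.615,-.025),.019,.028,ex=lambda W:(W[...,1]>.012)|(W[...,1]<-.062))
fit(W,(.615,-.025),.005,.028,ex=lambda W:(abs(W[...,0]-.618)<.018)&((W[...,1]>.007)|(W[...,1]<-.056)))
W=np.load('pics/c6.npy')
fit(W,(.615,-.025),.019,.028,ex=lambda W:(W[...,1]>.012)|(W[...,1]<-.062))
E
```

```text
18927 [610.  -28.6] [103.1  66.6] 0.93 z 0.0227 {(np.float64(-1.0), np.float64(-1.0)): np.float64(5.9), (np.float64(-1.0), np.float64(1.0)): np.float64(0.8), (np.float64(1.0), np.float64(-1.0)): np.float64(11.4), (np.float64(1.0), np.float64(1.0)): np.float64(8.8)}
29037 [608.7 -26.2] [109.5  70.6] 0.88 z 0.0221 {(np.float64(-1.0), np.float64(-1.0)): np.float64(1.0), (np.float64(-1.0), np.float64(1.0)): np.float64(0.5), (np.float64(1.0), np.float64(-1.0)): np.float64(7.9), (np.float64(1.0), np.float64(1.0)): np.float64(0.7)}
156 [611.2  -9.1] [111.3  35.2] 6.54 z 0.0235 {(np.float64(-0.9), np.float64(-1.1)): np.float64(4.8), (np.float64(-1.1), np.float64(0.9)): np.float64(7.0), (np.float64(1.1), np.float64(-0.9)): np.float64(6.8), (np.float64(0.9), np.float64(1.1)): np.float64(13.7)}
```

View pics/w6.png

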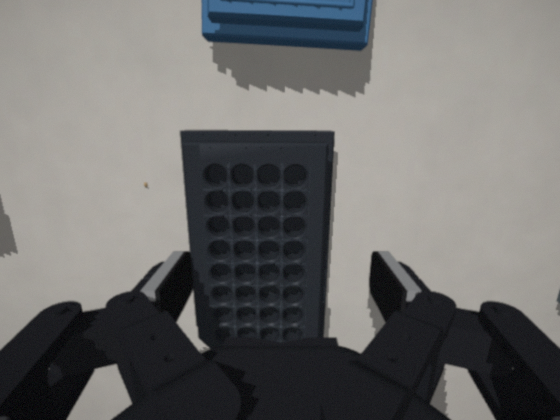

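The wrist view shows the plate lying flat, wells up, between the open fingers, centred at about (258,235). Its chamfer is at the lower left, (205,340), which is +x,-y. Centring and gripping the block.

Call:
jog_arm([
  {"fingers": 1, "delta_pos": [0.016, -0.02, -0.007], "yaw": 0},
  {"fingers": 1, "delta_pos": [0.016, -0.039, -0.007], "yaw": 0},
  {"fingers": 1, "delta_pos": [0.016, -0.039, -0.007], "yaw": 0},
  {"fingers": 0.8, "delta_pos": [0.016, -0.039, -0.007], "yaw": 0},
  {"fingers": 0.7, "delta_pos": [0.016, -0.039, -0.007], "yaw": 0},
  {"fingers": 0.65, "delta_pos": [0.016, -0.039, -0.007], "yaw": 0},
  {"fingers": 0.65, "delta_pos": [0.016, -0.039, -0.007], "yaw": 0},
  {"fingers": 0.65, "delta_pos": [0.016, -0.039, -0.007], "yaw": 0},
])

```text
clock: 9.9
eef_pos: [0.6134, -0.0269, 0.0093]
tool_rot: [-0.01, 1.0, -0.0, 0.0]
ft_force: [-1.3, -1.0, 5.0]
grip_width: 0.059
grasp_force: 65.1
```

Call:
jog_arm([
  {"fingers": 0.5, "delta_pos": [0, 0, -0.03], "yaw": 0},
  {"fingers": 0.5, "delta_pos": [0, 0, -0.1], "yaw": 0},
  {"fingers": 0.5, "delta_pos": [0, 0, -0.25], "yaw": -0.15},
  {"fingers": 0.5, "delta_pos": [0, 0, -0.4], "yaw": -0.3},
  {"fingers": 0.5, "delta_pos": [0, 0, -0.4], "yaw": -0.5},
  {"fingers": 0.5, "delta_pos": [0, 0, -0.4], "yaw": -0.7},
  {"fingers": 0.5, "delta_pos": [0, 0, -0.4], "yaw": -0.88},
  {"fingers": 0.5, "delta_pos": [0, 0, -0.4], "yaw": -0.98},
  {"fingers": 0.5, "delta_pos": [0, 0, -0.4], "yaw": -0.98},
])

```text
clock: 10.8
eef_pos: [0.6126, -0.0267, 0.1284]
tool_rot: [-0.384, 0.923, 0.0, -0.0]
ft_force: [0.3, -0.0, -1.5]
grip_width: 0.059
grasp_force: 64.8
```

```bash
python3 - <<'E'
from h import *
c,W=snap('wrist','w7');o=bot.get_obs();print(o['grip_width'],o['grasp_force'])
M=R.from_quat(o["tool_rot"]).as_matrix();T=(W-o["eef_pos"])@M
np.save('pics/T7.npy',T)
# held plate in tool frame
m=(abs(T[...,0])<.08)&(abs(T[...,1])<.045)&(T[...,2]>-.03)&(T[...,2]<.015)&(T[...,0]>.02)
P=T[m];print(len(P),np.round(np.percentile(P,[.5,50,99.5],axis=0)*1000,1))
for lo,hi in((-.018,-.009),(-.009,.006)):
    s=P[(P[:,2]>lo)&(P[:,2]<hi)];print(lo,len(s),np.round(np.percentile(s,[.5,50,99.5],axis=0)*1000,1))
go(.565,-.2445,.12,6.6)
E
```

```text
0.05939767504312477 64.83229838311672
12816 [[ 20.5 -34.5 -15. ]
 [ 40.9   0.1 -12.8]
 [ 59.1  34.5   7.6]]
-0.018 8098 [[ 20.3 -30.3 -15.1]
 [ 40.    0.1 -13.4]
 [ 54.5  30.2  -9.3]]
-0.009 4581 [[ 21.8 -34.9  -8.8]
 [ 41.   -0.4  -3.8]
 [ 59.1  34.9   1.1]]
at 10.85 [ 0.6127 -0.0267  0.1284] head 135.1 q [-0.04  0.52  0.15  1.2   0.   -0.83]  delta [ 0.626 -0.4    0.028] yaw -1.144 rows 6.0
```

Call:
jog_arm([
  {"fingers": 0.5, "delta_pos": [0.311, -0.152, 0], "yaw": -0.2},
  {"fingers": 0.5, "delta_pos": [0.311, -0.152, 0], "yaw": -0.4},
  {"fingers": 0.5, "delta_pos": [0.311, -0.152, 0], "yaw": -0.6},
  {"fingers": 0.5, "delta_pos": [0.311, -0.152, 0], "yaw": -0.8},
  {"fingers": 0.5, "delta_pos": [0.311, -0.152, 0], "yaw": -0.95},
  {"fingers": 0.5, "delta_pos": [0.311, -0.152, 0], "yaw": -1},
  {"fingers": 0.5, "delta_pos": [0.311, -0.152, 0], "yaw": -1},
])

```text
clock: 11.55
eef_pos: [0.5795, -0.1252, 0.1286]
tool_rot: [0.708, -0.707, -0.0, 0.0]
ft_force: [-0.8, 0.0, -1.7]
grip_width: 0.0593
grasp_force: 64.8
```

Call:
jog_arm([
  {"fingers": 0.5, "delta_pos": [0, 0, 0], "yaw": -0.14},
  {"fingers": 0.5, "delta_pos": [0, 0, 0], "yaw": -0.14},
  {"fingers": 0.5, "delta_pos": [0, 0, 0], "yaw": -0.14},
])

```text
clock: 11.85
eef_pos: [0.5796, -0.1251, 0.1286]
tool_rot: [0.745, -0.667, -0.0, 0.0]
ft_force: [-0.1, -0.2, -2.4]
grip_width: 0.0591
grasp_force: 64.8
```

```bash
cat > base.py <<'E'
from fit import *
import sys
c,W=snap('wrist','w'+sys.argv[1]);o=bot.get_obs();M=R.from_quat(o["tool_rot"]).as_matrix()
T=(W-o["eef_pos"])@M
zt=float(sys.argv[2]) # top height of stack
def edges(P,ax,n=99):
    return np.round(np.percentile(P[:,ax],[1,n])*1000,1)
Z=W[...,2]
for nm,lo,hi in(("block",zt-.004,zt+.004),("skirt",zt-.016,zt-.009),("both",zt-.016,zt+.004),("base",.011,.02)):
    m=(Z>lo)&(Z<hi)&(T[...,0]>.062)&(np.hypot(W[...,0]-.565,W[...,1]+.2445)<.1)
    if m.sum()<50: print(nm,m.sum());continue
    r=cv2.minAreaRect((W[m][:,:2]*1000).astype(np.float32));print(nm,m.sum(),np.round(r[0],1),np.round(r[1],1),round(r[2],2),"tool x",edges(T[m],0),"y",edges(T[m],1), "z",np.round(np.median(Z[m]),4))
go(.565,-.2445,.0443,6.6)
E
python3 base.py 8 .042
```

```text
block 7065 [ 563.7 -233.5] [61.5 85.5] 6.54 tool x [ 64.  147.1] y [-2.4 57.6] z 0.0408
skirt 4041 [ 563.8 -234.8] [70.6 90.2] 6.63 tool x [ 62.3 150.6] y [-7.2 62.3] z 0.0315
both 11996 [ 563.8 -234.8] [70.6 90.2] 6.63 tool x [ 63.1 149.7] y [-6.8 61.7] z 0.04
base 4190 [ 564.2 -237.2] [100.7  95.6] 6.46 tool x [ 62.8 156.3] y [-22.2  77. ] z 0.0149
at 11.9 [ 0.5796 -0.1251  0.1287] head -173.7 q [-0.21  0.48  0.09  1.17  0.   -1.89]  delta [0.39  0.092 0.281] yaw -0.006 rows 3.0
```

Call:
jog_arm([
  {"fingers": 0.5, "delta_pos": [0.15, 0.092, 0], "yaw": -0.006},
  {"fingers": 0.5, "delta_pos": [0.15, 0.092, 0], "yaw": -0.006},
  {"fingers": 0.5, "delta_pos": [0.15, 0.092, 0], "yaw": -0.006},
])

```text
clock: 12.2
eef_pos: [0.5568, -0.1741, 0.1288]
tool_rot: [0.746, -0.666, -0.0, -0.0]
ft_force: [-0.2, 0.9, -0.9]
grip_width: 0.0592
grasp_force: 64.9
```

```bash
python3 base.py 9 .042; python3 - <<'E'
from h import *
W=np.load('pics/w9.npy');o=bot.get_obs();M=R.from_quat(o["tool_rot"]).as_matrix();T=(W-o["eef_pos"])@M
m=(abs(T[...,0])<.08)&(abs(T[...,1])<.045)&(T[...,2]>-.03)&(T[...,2]<.015)&(T[...,0]>.02)
P=T[m];s=P[(P[:,2]>-.009)&(P[:,2]<.006)];print(np.round(np.percentile(s,[.5,50,99.5],axis=0)*1000,1),np.nanmax(T[...,0][W[...,2]<.005]))
E
```

```text
block 5331 [ 567.7 -267.3] [61.6 64.1] 6.45 tool x [ 62.7 126.2] y [-29.8  30.6] z 0.0408
skirt 3172 [ 567.9 -269.4] [70.6 69. ] 6.51 tool x [ 63.1 130.8] y [-34.5  35.3] z 0.0315
both 8937 [ 567.9 -269.4] [70.6 69. ] 6.51 tool x [ 63.  130.4] y [-33.9  34.8] z 0.04
base 5134 [ 568.8 -277. ] [100.7  84.9] 6.57 tool x [ 63.6 146.3] y [-48.9  49.8] z 0.0149
at 12.25 [ 0.5572 -0.1733  0.1288] head -173.4 q [-0.3   0.46  0.06  1.16  0.   -1.99]  delta [0.239 0.002 0.281] yaw 0.001 rows 3.0
[[ 21.9 -34.3  -8.9]
 [ 41.8   0.7  -3.8]
 [ 60.   35.4   1.5]] 0.16595334563987563
```

Call:
jog_arm([
  {"fingers": 0.5, "delta_pos": [0.1, 0, 0], "yaw": 0},
  {"fingers": 0.5, "delta_pos": [0.2, 0, 0.04], "yaw": 0},
  {"fingers": 0.5, "delta_pos": [0.239, 0, 0.12], "yaw": 0},
  {"fingers": 0.5, "delta_pos": [0.239, 0, 0.2], "yaw": 0},
  {"fingers": 0.5, "delta_pos": [0.239, 0, 0.235], "yaw": 0},
  {"fingers": 0.5, "delta_pos": [0.239, 0, 0.235], "yaw": 0},
  {"fingers": 0.5, "delta_pos": [0.239, 0, 0.235], "yaw": 0},
])

```text
clock: 12.95
eef_pos: [0.5665, -0.2436, 0.0588]
tool_rot: [0.748, -0.664, 0.0, -0.0]
ft_force: [0.6, -0.2, -0.3]
grip_width: 0.059
grasp_force: 64.9
```

```bash
python3 -c "
from h import *
go(.565,-.2445,.0443,6.55);print(bot.get_obs()['ft_force'])"
```

```text
at 12.95 [ 0.5665 -0.2436  0.0588] head -173.2 q [-0.41  0.59  0.07  1.05  0.   -2.1 ]  delta [0.003 0.005 0.048] yaw 0.006 rows 1.0
[ 0.55072539 -0.20646912 -0.31464845]
```

Call:
jog_arm([
  {"fingers": 0.5, "delta_pos": [0.002, 0.004, 0.008], "yaw": 0.006},
  {"fingers": 0.5, "delta_pos": [0.002, 0.004, 0.016], "yaw": 0.006},
  {"fingers": 0.5, "delta_pos": [0.002, 0.004, 0.024], "yaw": 0.006},
  {"fingers": 0.5, "delta_pos": [0.002, 0.004, 0.03], "yaw": 0.006},
  {"fingers": 0.5, "delta_pos": [0.002, 0.004, 0.03], "yaw": 0.006},
])

```text
clock: 13.45
eef_pos: [0.5644, -0.2449, 0.049]
tool_rot: [0.746, -0.666, -0.0, 0.0]
ft_force: [0.4, -0.4, -1.2]
grip_width: 0.0594
grasp_force: 64.9
```

Call:
jog_arm([
  {"fingers": 0.5, "delta_pos": [0, 0, 0.005], "yaw": 0},
  {"fingers": 0.5, "delta_pos": [0, 0, 0.01], "yaw": 0},
  {"fingers": 0.5, "delta_pos": [0, 0, 0.014], "yaw": 0},
  {"fingers": 0.5, "delta_pos": [0, 0, 0.014], "yaw": 0},
])

```text
clock: 13.85
eef_pos: [0.5644, -0.2449, 0.0447]
tool_rot: [0.746, -0.666, -0.0, 0.0]
ft_force: [-0.6, 0.1, -0.4]
grip_width: 0.0591
grasp_force: 64.9
```

Call:
jog_arm([
  {"fingers": 0.8, "delta_pos": [0, 0, 0], "yaw": 0},
  {"fingers": 0.9, "delta_pos": [0, 0, 0], "yaw": 0},
  {"fingers": 1, "delta_pos": [0, 0, 0], "yaw": 0},
  {"fingers": 1, "delta_pos": [0, 0, -0.05], "yaw": 0},
  {"fingers": 1, "delta_pos": [0, 0, -0.15], "yaw": 0},
  {"fingers": 1, "delta_pos": [-0.15, 0, -0.3], "yaw": 0},
  {"fingers": 1, "delta_pos": [-0.3, 0, -0.4], "yaw": 0},
  {"fingers": 1, "delta_pos": [-0.4, 0, -0.4], "yaw": 0},
  {"fingers": 1, "delta_pos": [-0.4, 0, -0.4], "yaw": 0},
  {"fingers": 1, "delta_pos": [-0.4, 0, -0.4], "yaw": 0},
])

```text
clock: 14.85
eef_pos: [0.5514, -0.125, 0.1658]
tool_rot: [0.747, -0.665, 0.001, -0.0]
ft_force: [-0.1, 0.3, -0.1]
grip_width: 0.0855
grasp_force: 0.0
```

```bash
python3 base.py 10 .059; python3 - <<'E'
from fit import *
W=np.load('pics/w10.npy')
m=(W[...,2]>.052)&(W[...,2]<.07)&(np.hypot(W[...,0]-.565,W[...,1]+.2445)<.09)
P=W[m];A=np.c_[P[:,:2]-[.565,-.2445],np.ones(len(P))];print(np.linalg.lstsq(A,P[:,2],rcond=None)[0])
go(.457,-.013,.11,88)
E
```

```text
block 6308 [ 563.4 -235.5] [61.8 88.8] 6.37 tool x [ 66.8 153.8] y [-29.8  30.6] z 0.0578
skirt 3877 [ 563.3 -235.7] [70.9 95.9] 6.44 tool x [ 62.7 154.8] y [-34.5  35.2] z 0.0485
both 10914 [ 563.3 -235.7] [70.9 95.9] 6.44 tool x [ 63.5 153.8] y [-33.9  34.6] z 0.0569
base 3053 [ 564.6 -241.3] [100.9 108.1] 6.68 tool x [ 62.3 168.6] y [-50.   49.4] z 0.0148
at 14.9 [ 0.5511 -0.1258  0.1651] head -173.5 q [-0.22  0.4   0.06  1.23 -0.   -1.91]  delta [ 0.398 -0.001  0.403] yaw -0.002 rows 4.0
[-0.00252451  0.00569979  0.05751351]
at 14.9 [ 0.5511 -0.1258  0.1651] head -173.5 q [-0.22  0.4   0.06  1.23 -0.   -1.91]  delta [-0.409  0.269  0.183] yaw -1.81 rows 10.0
```

View pics/w10.png

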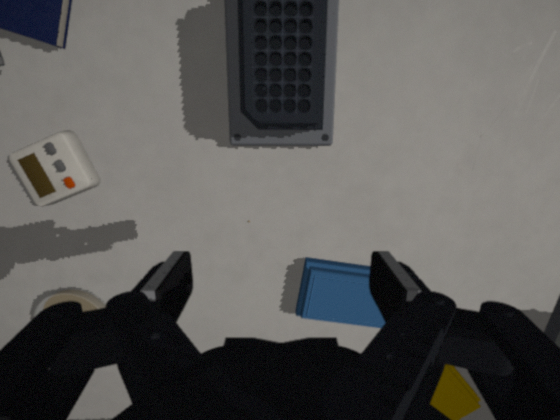

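Seated: the top is 17 mm higher than before, level, and the chamfers are matched at (245,125). Now the cover.

Call:
jog_arm([
  {"fingers": 1, "delta_pos": [-0.41, 0.27, 0], "yaw": 0.19},
  {"fingers": 1, "delta_pos": [-0.41, 0.27, 0], "yaw": 0.38},
  {"fingers": 1, "delta_pos": [-0.41, 0.27, 0], "yaw": 0.57},
  {"fingers": 1, "delta_pos": [-0.41, 0.27, 0], "yaw": 0.76},
  {"fingers": 1, "delta_pos": [-0.41, 0.27, 0], "yaw": 0.95},
  {"fingers": 1, "delta_pos": [-0.41, 0.27, 0], "yaw": 1},
  {"fingers": 1, "delta_pos": [-0.41, 0.27, 0], "yaw": 1},
])

```text
clock: 15.6
eef_pos: [0.4565, -0.0138, 0.1643]
tool_rot: [-0.434, 0.901, 0.0, -0.001]
ft_force: [-0.5, 0.2, 0.0]
grip_width: 0.0853
grasp_force: 0.0
```

Call:
jog_arm([
  {"fingers": 1, "delta_pos": [0, 0, 0], "yaw": 0.19},
  {"fingers": 1, "delta_pos": [0, 0, 0], "yaw": 0.38},
  {"fingers": 1, "delta_pos": [0, 0, 0], "yaw": 0.57},
  {"fingers": 1, "delta_pos": [0, 0, 0], "yaw": 0.76},
  {"fingers": 1, "delta_pos": [0, 0, 0], "yaw": 0.95},
  {"fingers": 1, "delta_pos": [0, 0, 0], "yaw": 1},
  {"fingers": 1, "delta_pos": [0, 0, 0], "yaw": 1},
])

```text
clock: 16.3
eef_pos: [0.4566, -0.0136, 0.1644]
tool_rot: [-0.056, 0.998, -0.0, -0.001]
ft_force: [-1.6, 0.4, -0.7]
grip_width: 0.0851
grasp_force: 0.0
```

```bash
python3 - <<'E'
from fit import *
c,W=snap('wrist','w11')
fit(W,(.457,-.013),.018,.027,.08)
fit(W,(.457,-.013),.006,.027,.08)
go(.457,-.013,.0075,88)
E
```

```text
6534 [457.3 -13.1] [ 61.  109.3] 88.12 z 0.0209 {(np.float64(1.0), np.float64(-1.0)): np.float64(2.4), (np.float64(-1.0), np.float64(-1.0)): np.float64(2.6), (np.float64(1.0), np.float64(1.0)): np.float64(1.6), (np.float64(-1.0), np.float64(1.0)): np.float64(12.1)}
7686 [457.3 -13. ] [ 70.4 118.3] 87.97 z 0.0207 {(np.float64(1.0), np.float64(-1.0)): np.float64(2.1), (np.float64(-1.0), np.float64(-1.0)): np.float64(0.8), (np.float64(1.0), np.float64(1.0)): np.float64(1.0), (np.float64(-1.0), np.float64(1.0)): np.float64(14.8)}
at 16.35 [ 0.4566 -0.0135  0.1645] head 96.5 q [-0.03  0.2  -0.23  1.14 -0.   -0.14]  delta [-0.002  0.002  0.523] yaw 0.189 rows 4.0
```

Call:
jog_arm([
  {"fingers": 1, "delta_pos": [-0.002, 0.002, 0.1], "yaw": 0.187},
  {"fingers": 1, "delta_pos": [-0.002, 0.002, 0.25], "yaw": 0.187},
  {"fingers": 1, "delta_pos": [-0.002, 0.002, 0.38], "yaw": 0.187},
  {"fingers": 1, "delta_pos": [-0.002, 0.002, 0.46], "yaw": 0.187},
  {"fingers": 1, "delta_pos": [-0.002, 0.002, 0.5], "yaw": 0.187},
  {"fingers": 1, "delta_pos": [-0.002, 0.002, 0.5], "yaw": 0.187},
  {"fingers": 1, "delta_pos": [-0.002, 0.002, 0.5], "yaw": 0.187},
])

```text
clock: 17.05
eef_pos: [0.4573, -0.0124, 0.015]
tool_rot: [0.017, 1.0, -0.0, -0.0]
ft_force: [-0.1, 0.7, -0.1]
grip_width: 0.0853
grasp_force: 0.0
```

```bash
python3 -c "
from h import *
go(.4573,-.013,.009,88)"
```

```text
at 17.05 [ 0.4573 -0.0124  0.015 ] head 88.1 q [-0.03  0.38 -0.43  0.76 -0.    0.01]  delta [-0.    -0.002  0.02 ] yaw 0.002 rows 1.0
```

Call:
jog_arm([
  {"fingers": 1, "delta_pos": [0, -0.002, 0.02], "yaw": 0},
  {"fingers": 0.85, "delta_pos": [0, -0.002, 0.02], "yaw": 0},
  {"fingers": 0.75, "delta_pos": [0, -0.002, 0.02], "yaw": 0},
  {"fingers": 0.65, "delta_pos": [0, -0.002, 0.02], "yaw": 0},
  {"fingers": 0.6, "delta_pos": [0, -0.002, 0.02], "yaw": 0},
  {"fingers": 0.6, "delta_pos": [0, -0.002, 0.02], "yaw": 0},
  {"fingers": 0.6, "delta_pos": [0, -0.002, 0.02], "yaw": 0},
])

```text
clock: 17.75
eef_pos: [0.4576, -0.0127, 0.0101]
tool_rot: [0.017, 1.0, -0.0, 0.001]
ft_force: [-1.8, 0.0, 5.1]
grip_width: 0.0587
grasp_force: 63.9
```

Call:
jog_arm([
  {"fingers": 0.5, "delta_pos": [0, 0, -0.03], "yaw": 0},
  {"fingers": 0.5, "delta_pos": [0, 0, -0.12], "yaw": 0},
  {"fingers": 0.5, "delta_pos": [0, 0, -0.27], "yaw": 0.15},
  {"fingers": 0.5, "delta_pos": [0, 0, -0.42], "yaw": 0.3},
  {"fingers": 0.5, "delta_pos": [0, 0, -0.45], "yaw": 0.5},
  {"fingers": 0.5, "delta_pos": [0, 0, -0.45], "yaw": 0.7},
  {"fingers": 0.5, "delta_pos": [0, 0, -0.45], "yaw": 0.88},
  {"fingers": 0.5, "delta_pos": [0, 0, -0.45], "yaw": 1},
  {"fingers": 0.5, "delta_pos": [0, 0, -0.45], "yaw": 1},
])

```text
clock: 18.65
eef_pos: [0.4572, -0.0126, 0.1447]
tool_rot: [0.398, 0.917, 0.0, 0.0]
ft_force: [-1.0, 0.4, -0.3]
grip_width: 0.0586
grasp_force: 64.7
```

```bash
cat > held.py <<'E'
from h import *
c,W=snap('wrist','wh');o=bot.get_obs();M=R.from_quat(o["tool_rot"]).as_matrix();T=(W-o["eef_pos"])@M
m=(abs(T[...,0])<.08)&(abs(T[...,1])<.045)&(T[...,2]>-.03)&(T[...,2]<.015)&(T[...,0]>.02)
P=T[m]
for lo,hi in((-.018,-.008),(-.008,.006)):
    s=P[(P[:,2]>lo)&(P[:,2]<hi)];print(lo,len(s),np.round(np.percentile(s,[.5,50,99.5],axis=0)*1000,1).tolist())
E
python3 held.py; python3 -c "
from h import *
go(.5725,-.31,.15,6.55)"
```

```text
-0.018 9700 [[20.2, -29.8, -12.7], [37.7, -0.9, -11.0], [54.4, 30.0, -8.8]]
-0.008 2356 [[20.8, -34.8, -6.8], [55.0, -2.3, -1.0], [59.1, 35.1, 1.1]]
at 18.7 [ 0.4572 -0.0126  0.1446] head 43.2 q [-0.03  0.22 -0.26  1.09 -0.    0.79]  delta [-0.986 -0.398 -0.018] yaw 0.815 rows 7.0
```

Call:
jog_arm([
  {"fingers": 0.5, "delta_pos": [-0.985, -0.398, 0], "yaw": 0.14},
  {"fingers": 0.5, "delta_pos": [-0.985, -0.398, 0], "yaw": 0.28},
  {"fingers": 0.5, "delta_pos": [-0.985, -0.398, 0], "yaw": 0.42},
  {"fingers": 0.5, "delta_pos": [-0.985, -0.398, 0], "yaw": 0.56},
  {"fingers": 0.5, "delta_pos": [-0.985, -0.398, 0], "yaw": 0.7},
  {"fingers": 0.5, "delta_pos": [-0.985, -0.398, 0], "yaw": 0.815},
  {"fingers": 0.5, "delta_pos": [-0.985, -0.398, 0], "yaw": 0.815},
  {"fingers": 0.5, "delta_pos": [-0.985, -0.398, 0], "yaw": 0.815},
  {"fingers": 0.5, "delta_pos": [-0.985, -0.398, 0], "yaw": 0.815},
  {"fingers": 0.5, "delta_pos": [-0.985, -0.398, 0], "yaw": 0.815},
])

```text
clock: 19.7
eef_pos: [0.5713, -0.3086, 0.144]
tool_rot: [0.666, 0.746, 0.0, -0.001]
ft_force: [0.6, 0.6, -0.7]
grip_width: 0.0586
grasp_force: 64.7
```

```bash
python3 base.py 13 .059; python3 held.py;  python3 -c "
from h import *
go(.5646,-.2447,.0613,6.5)"
```

```text
block 4707 [ 561.4 -218.5] [61.3 56.1] 6.47 tool x [ 62.5 118.2] y [-29.9  30.4] z 0.0578
skirt 2675 [ 561.2 -216.3] [70.5 61.1] 6.43 tool x [ 62.8 123. ] y [-34.5  35.1] z 0.0485
both 7719 [ 561.2 -216.3] [70.5 61.1] 6.43 tool x [ 62.5 122.2] y [-34.   34.4] z 0.0571
base 3420 [ 560.8 -208.6] [100.8  75.9] 6.54 tool x [ 63.3 137.9] y [-48.5  50.7] z 0.0148
at 19.75 [ 0.5715 -0.3085  0.1442] head 6.5 q [-0.5   0.58  0.3   1.28  0.    0.96]  delta [0.214 0.003 0.333] yaw -0.002 rows 3.0
-0.018 9723 [[20.2, -29.9, -12.3], [37.7, -1.1, -10.6], [54.5, 29.8, -8.5]]
-0.008 2370 [[20.7, -35.0, -7.7], [55.1, -2.6, -0.6], [59.2, 34.8, 1.4]]
at 19.8 [ 0.5716 -0.3085  0.1444] head 6.5 q [-0.49  0.58  0.3   1.28  0.    0.96]  delta [0.214 0.001 0.277] yaw 0.001 rows 3.0
```

Call:
jog_arm([
  {"fingers": 0.5, "delta_pos": [0.1, 0.001, 0], "yaw": 0},
  {"fingers": 0.5, "delta_pos": [0.18, 0.001, 0.03], "yaw": 0},
  {"fingers": 0.5, "delta_pos": [0.214, 0.001, 0.1], "yaw": 0},
  {"fingers": 0.5, "delta_pos": [0.214, 0.001, 0.17], "yaw": 0},
  {"fingers": 0.5, "delta_pos": [0.214, 0.001, 0.22], "yaw": 0},
  {"fingers": 0.5, "delta_pos": [0.214, 0.001, 0.22], "yaw": 0},
  {"fingers": 0.5, "delta_pos": [0.214, 0.001, 0.22], "yaw": 0},
  {"fingers": 0.5, "delta_pos": [0.214, 0.001, 0.22], "yaw": 0},
])

```text
clock: 20.6
eef_pos: [0.5658, -0.2463, 0.0795]
tool_rot: [0.666, 0.746, 0.0, 0.001]
ft_force: [-0.4, -0.6, -0.3]
grip_width: 0.0588
grasp_force: 64.7
```

```bash
python3 -c "
from h import *
go(.5646,-.2447,.0623,6.5)"
```

```text
at 20.6 [ 0.5658 -0.2463  0.0795] head 6.4 q [-0.41  0.57  0.09  1.09  0.    1.05]  delta [ 0.006 -0.003  0.057] yaw -0.001 rows 1.0
```

Call:
jog_arm([
  {"fingers": 0.5, "delta_pos": [0.005, -0.002, 0.01], "yaw": 0},
  {"fingers": 0.5, "delta_pos": [0.005, -0.002, 0.02], "yaw": 0},
  {"fingers": 0.5, "delta_pos": [0.005, -0.002, 0.03], "yaw": 0},
  {"fingers": 0.5, "delta_pos": [0.005, -0.002, 0.038], "yaw": 0},
  {"fingers": 0.5, "delta_pos": [0.005, -0.002, 0.044], "yaw": 0},
  {"fingers": 0.5, "delta_pos": [0.005, -0.002, 0.044], "yaw": 0},
])

```text
clock: 21.2
eef_pos: [0.5639, -0.2447, 0.0643]
tool_rot: [0.667, 0.745, -0.0, -0.0]
ft_force: [0.2, -0.8, -1.2]
grip_width: 0.0588
grasp_force: 64.7
```

Call:
jog_arm([
  {"fingers": 0.5, "delta_pos": [0, 0, 0.004], "yaw": 0},
  {"fingers": 0.5, "delta_pos": [0, 0, 0.007], "yaw": 0},
  {"fingers": 0.5, "delta_pos": [0, 0, 0.007], "yaw": 0},
  {"fingers": 0.5, "delta_pos": [0, 0, 0.007], "yaw": 0},
])

```text
clock: 21.6
eef_pos: [0.5642, -0.2448, 0.0627]
tool_rot: [0.666, 0.746, -0.0, 0.0]
ft_force: [0.4, 0.3, 0.4]
grip_width: 0.0587
grasp_force: 64.7
```

Seated with hardly any force. Releasing, retreating and checking.

Call:
jog_arm([
  {"fingers": 0.8, "delta_pos": [0, 0, 0], "yaw": 0},
  {"fingers": 0.9, "delta_pos": [0, 0, 0], "yaw": 0},
  {"fingers": 1, "delta_pos": [0, 0, 0], "yaw": 0},
  {"fingers": 1, "delta_pos": [0, 0, -0.05], "yaw": 0},
  {"fingers": 1, "delta_pos": [0, 0, -0.15], "yaw": 0},
  {"fingers": 1, "delta_pos": [-0.15, 0, -0.3], "yaw": 0},
  {"fingers": 1, "delta_pos": [-0.28, 0, -0.4], "yaw": 0},
  {"fingers": 1, "delta_pos": [-0.28, 0, -0.45], "yaw": 0},
  {"fingers": 1, "delta_pos": [-0.28, 0, -0.45], "yaw": 0},
  {"fingers": 1, "delta_pos": [-0.28, 0, -0.45], "yaw": 0},
])

```text
clock: 22.6
eef_pos: [0.5735, -0.3283, 0.1977]
tool_rot: [0.667, 0.745, 0.0, 0.0]
ft_force: [-0.5, 0.2, -0.9]
grip_width: 0.0851
grasp_force: 0.0
```

```bash
python3 base.py 14 .074; python3 - <<'E'
from h import *
W=np.load('pics/w14.npy')
m=(W[...,2]>.066)&(W[...,2]<.085)&(np.hypot(W[...,0]-.565,W[...,1]+.2445)<.09)
P=W[m];A=np.c_[P[:,:2]-[.565,-.2445],np.ones(len(P))];print(np.linalg.lstsq(A,P[:,2],rcond=None)[0])
c,W3=snap('scene','c14')
for n,(u,v) in dict(tape=(396,310),petri=(288,182),timer=(343,195),red=(192,168),marker=(185,245)).items(): print(n,np.round(W3[v,u],3))
a=cv2.resize(c['image'][180:290,290:420,::-1],None,fx=3,fy=3,interpolation=cv2.INTER_CUBIC)
b=cv2.imread('pics/w14.png')[0:220,150:430]; b=cv2.resize(b,None,fx=1.4,fy=1.5)
cv2.imwrite('pics/m14.png',np.hstack([a,b]))
E
```

```text
block 6862 [ 562.3 -228.1] [61.5 75.1] 6.37 tool x [ 62.3 136. ] y [-29.2  30.4] z 0.073
skirt 972 [ 562.  -225.7] [70.7 80.1] 6.4 tool x [ 63.  141.8] y [-34.4  35.7] z 0.0628
both 7840 [ 562.  -225.7] [70.7 80.1] 6.4 tool x [ 62.9 140.9] y [-33.7  34.9] z 0.0728
base 2025 [ 561.9 -218.1] [100.9  94.8] 6.4 tool x [ 63.3 156.7] y [-48.3  51.5] z 0.0147
at 22.65 [ 0.573  -0.3275  0.1964] head 6.4 q [-0.52  0.59  0.44  1.42  0.    0.94]  delta [0.277 0.005 0.508] yaw -0.004 rows 4.0
[-1.40044905e-03 -9.49890352e-05  7.29386282e-02]
tape [ 0.422 -0.376  0.019]
petri [0.757 0.056 0.014]
timer [ 0.767 -0.127  0.019]
red [ 0.206 -0.038  0.441]
marker [0.38  0.184 0.012]
```

View pics/m14.png

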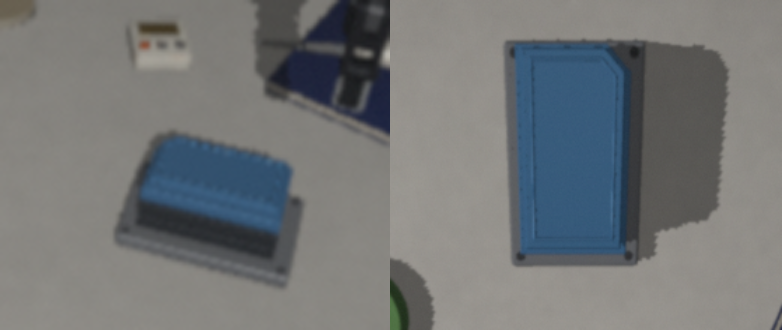

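The stack is closed and level. The cover top reads 73 mm against 72.8 mm expected, its chamfer is at (615,60) over the others, and the bystanders are unmoved.

```bash
python3 -c "
from workcell import bot
print(bot.job_done())"
```

```text
the job is handed in; nothing more can be done
None
```

The drained plate is stacked wells up on the bottom plate and the blue cover closes the stack, all chamfers matched and, by the camera heights, fully seated; the timer, petri dish, tape roll and marker were not moved, and the job was handed in at about 23 s.

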